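Take the texture sleeve off its spindle and lay it in the drying cradle

ROBOT

A 6-joint arm with a two-finger parallel gripper is mounted at the origin on the work surface; the furniture and walls round the work are solid. World frame = base frame: x ahead of the robot, y to its left, z up, the work surface at z = 0. Lengths are in m, angles in rad, forces in N, time in s.
With the tool pointing down it reaches from about 0.35 to 0.85 m from the base axis. Payload 8.1 kg.
Tool frame: the origin (TCP) lies at the centre of the arm's flange, where the gripper is bolted on; the fingertips stand 173 mm ahead of it and the grasp point (between the pads) lies 155 mm ahead of it; z points along the fingers, y is the line along which they close (so a half turn about z gives the same grasp; the last joint's range is limited). The gripper opens to 85 mm and grips with 20 to 120 N. Pads are 22 mm wide; open, the fingers measure 114 mm over their backs; the gripper's body (76 mm by 85 mm) begins 54 mm behind the grasp point. The pads swing forward as they close: fully open they stand 13 mm farther back than shut.
Start: joints at [-1.385, 0.13, 1.488, -0, 1.523, -0.085], TCP at [0.161, -0.578, 0.405] pointing down, gripper open.
Joint ranges: [-2.96, 2.96], [-0.89, 2.26], [0.02, 2.5], [-1.34, 4.48], [0, 2.73], [-2.66, 2.66]. Speed limits (rad/s): [2.39, 2.39, 2.79, 3.14, 3.14, 3.14].

INTERFACE

Orientations are given as a unit quaternion [x, y, z, w].
In Python, from workcell import arm, eyes gives the robot as it stands. Calls block until the motion is done:
- arm.goto(position, orientation): joint-space move of the TCP to a pose.
- arm.move_straight(position, orientation=None, max_speed=0.15, stop_force=None): straight line of the TCP; orientation=None keeps the orientation; max_speed is the mean speed in m/s. With stop_force (N) it stops when the force on the tool has changed by that much, and returns True; else False.
- arm.movej(angles): joint-space move.
- arm.release() and arm.grasp(grip_force=None): open the fingers fully, or close them until they stop; grip_force is the grip in N (None keeps the last).
- arm.hold(seconds).
- arm.ik(position, orientation): joint angles nearest the present ones, or None.
- arm.observe(): the state.
- eyes.snapshot(name): name is "scene" or "top" or "wrist"; returns a dict with "color" (400x640x3 uint8, blue, green, red), "K" (3x3 intrinsics, pixels), "R" (3x3) and "t" (3): a world point X has camera coordinates R X + t; the wrist camera has in their place "mount" (4x4, takes a point from camera to tool coordinates, whose origin is the TCP and whose axes are the flange's). Camera axes: x right, y down, z forward; pixel columns grow to the right and rows downward; lengths in m; the calibration is good to about 2 mm. The wrist camera is an equidistant fisheye: a pixel r from the principal point sees the ray r / f radians off the axis. A picture is of the moment at which its call begins: read the wrist's pose just before it. There is no depth.
A pose or a line that the arm cannot do raises arm.IKError and nothing moves.
- arm.close_job(): hands the job in; it is judged then, once.
The state is a dict: "time_s": time; "joint_positions": joint angles; "dq": joint speeds; "joint_efforts": joint torques, N m; "ee_pos": TCP position; "orientation": TCP orientation; "force": force on the tool from outside, world axes, zero at the start; "ft_torque": the same for the moment, N m; "gripper_width": finger opening in m; "gripper_force": force on a finger pad.
Only numpy, scipy, OpenCV 4.12 (cv2) and the standard library are available. Lean on these libraries where they do the work, as an engineer would, in place of code of your own. Each camera call takes 0.05 s, during which the arm holds its last target. There are 200 camera calls.

TASK

Slide the studded wooden texture sleeve off the open end of the fixed spindle and lay it in the white cradle, centred along it and resting in both V supports, then let go. Lower it into place rather than dropping it, never let it fall onto the table, and leave the paint pot, the sanding block and the spray bottle where they are.

Things in the scene. Friction and masses are not known exactly. Their poses are not given: they have to be found in the camera images.
- stand: Blue bracket with a horizontal steel rod (spindle), fixed to the table. Origin on the table under the bracket; x runs along the rod to its open end, z up. Bracket: 16 mm thick (x = -8 to 8 mm), 56 mm wide, round top 168 mm high; then a dark shoulder, 28 mm across, to x = 20 mm. Foot plate 10 mm thick, 100 mm wide, from x = -35 to 75 mm.
- spindle_tip (a point): Centre of the rod's free end face, at x = 190 mm of the stand, 140 mm above the table; axes as the stand's (x points off the open end). The rod is straight, level and 18 mm thick.
- sleeve: Loose light wood tube with dark studs (1.5 mm, looks only) on the rod: 120 mm long, 50 mm outer, 32 mm inner diameter, about 150 g. Origin at its centre; x is the tube's axis; it may roll about x. It hangs with its centre 7 mm below the rod's axis, 133 mm above the table; grip it across the diameter. It is clear of the rod when its centre passes 250 mm along the stand's x.
- cradle: White cradle fixed to the table: foot plate 120 x 80 x 10 mm, two 90 degree V supports, each 14 mm thick, centred at x = -42 and +42 mm, apex 35 mm and arm tips 67 mm above the table, 75 mm across. Origin on the table under its middle; x along the trough, z up. The 70 mm between the supports is open for fingers down to the foot plate.
- cradle_seat (a point): Where the sleeve's centre lies when it rests in both Vs: above the cradle's middle, 70 mm above the table; axes as the cradle's. The sleeve may lie either way round.
- pot_red: Bystander: paint pot with red lid, 56 mm wide, 55 mm high, loose; origin at the centre of its underside.
- sanding_block: Bystander: brown cork sanding block, 44 x 70 x 26 mm, loose; origin at the centre of its underside.
- spray_bottle: Bystander: small clear spray bottle with amber contents, 37 mm wide, 139 mm high, loose; origin at the centre of its underside.

How it is judged:
On the way:
1. the sleeve has been slid clear of the open end of the rod (x of sleeve in the frame of stand above 0.25 m), for 0.1 s.
At the end, for the whole second after the job is handed in: The sleeve rests still in both V supports of the cradle, its axis within 0.12 rad of the trough, its centre within 18 mm of the middle along the trough and within 6 mm sideways and in height of the cradle seat (x of sleeve in the frame of cradle_seat between -0.018 and 0.018 m and y of sleeve in the frame of cradle_seat between -0.006 and 0.006 m and z of sleeve in the frame of cradle_seat between -0.006 and 0.006 m and angle between the x axis of sleeve and the x axis of cradle, either way round below 0.12 rad and linear speed of sleeve below 0.03 m/s and contact force between sleeve and cradle above 0.3 N); the robot touches nothing.
It fails at once if the sleeve comes down onto the table (height (world z) of sleeve below 0.045 m).
It fails at once if the sleeve falls freely (over 0.5 m/s while no finger holds it) (linear speed of sleeve above 0.5 m/s and contact force between the fingers and sleeve below 0.5 N).
It fails at once if the paint pot is shifted more than 30 mm (distance of pot_red from where it was at the start of the episode above 0.03 m).
It fails at once if the sanding block is shifted more than 30 mm (distance of sanding_block from where it was at the start of the episode above 0.03 m).
It fails at once if the spray bottle is shifted more than 30 mm (distance of spray_bottle from where it was at the start of the episode above 0.03 m).
It also fails if it takes over 40 s, if anything falls off the work surface, if the arm or the gripper's body presses on something with over 40 N, if the wrist force passes 120 N, or if a joint passes its speed limit or range.

## Working session

There is one attempt and no reset: what is moved stays moved. The work goes in short steps, each a Python script; the robot and the scene stay as the last script left them, time stands still between calls to the robot, and variables do not carry over. Pictures are saved under pics/ and viewed, at most 10 in all, crops included, and the job is handed in when it is done.

```bash
mkdir -p pics; python3 - <<'E'
from workcell import arm, eyes
import cv2,pickle
d={}
for n in("scene","top"):
    s=eyes.snapshot(n); d[n]=s; cv2.imwrite(f"pics/{n}.png",s["color"])
    print(n,s["K"].tolist(),s["R"].tolist(),s["t"].tolist())
pickle.dump(d,open("d.pkl","wb")); print(arm.observe())
E
```

```text
scene [[499.85434692747634, 0.0, 317.7092894586821], [0.0, 499.85434692747634, 197.21318653555406], [0.0, 0.0, 1.0]] [[-0.835170449876122, -0.5496599391977828, -0.019085882080887195], [-0.34994175478580375, 0.5578437151954111, -0.7525630589355375], [0.42430070458478863, -0.621839481424323, -0.6582435502386493]] [0.42081123000549436, 0.2913364350731363, 1.0700942161236655]
top [[474.5310193138278, 0.0, 328.21251581630673], [0.0, 474.5310193138278, 194.1414978366153], [0.0, 0.0, 1.0]] [[-0.012017113029623749, -0.9997953637403237, 0.01627327987181695], [-0.9945396976672085, 0.010263567060593351, -0.10385301611031916], [0.10366474211828605, -0.017432436276835717, -0.9944595172288329]] [-0.043276198856688194, 0.537810196045888, 1.2226732745574953]
{'time_s': 0.1, 'joint_positions': array([-1.38541515e+00,  1.31105111e-01,  1.48919324e+00,  4.90441898e-06,
        1.52302236e+00, -8.54192705e-02]), 'dq': array([-8.35327533e-04, -2.01316383e-05, -3.68727464e-03, -3.34978843e-04,
        1.06509195e-04,  6.10826132e-04]), 'joint_efforts': array([ 1.61301279e-03, -5.70953321e+01, -5.01942158e+01, -5.24245615e-05,
        8.16751941e-03, -1.92623406e-05]), 'ee_pos': array([ 0.16047321, -0.57791907,  0.40372491]), 'orientation': array([ 9.90847032e-01,  1.34986715e-01, -4.07205691e-05, -8.63068463e-04]), 'force': array([ 0.16774583, -1.18916578,  0.09360618]), 'ft_torque': array([-0.01351196,  0.00445164,  0.00740048]), 'gripper_force': 0.0, 'gripper_width': 0.08539145515801819}
```

View pics/scene.png

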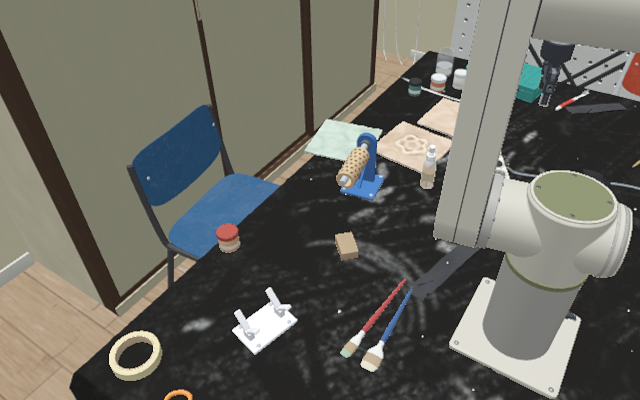

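View pics/top.png

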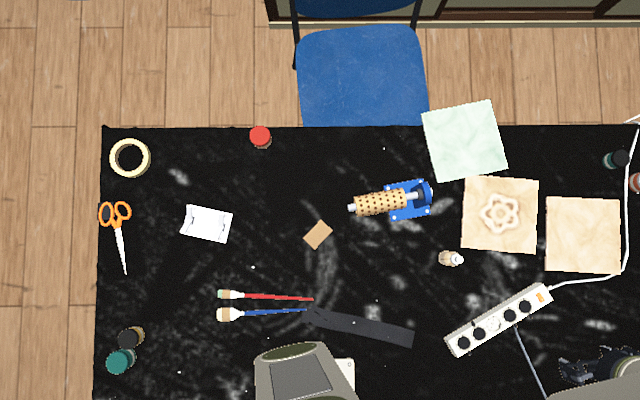

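```bash
python3 - <<'E'
import cv2,pickle,numpy as np
d=pickle.load(open("d.pkl","rb"))
def c(n,x,y): 
    im=cv2.resize(d[n]["color"][y:y+75,x:x+100],None,fx=4,fy=4,interpolation=cv2.INTER_CUBIC)
    for k in range(0,100,10):
        cv2.putText(im,str(x+k),(4*k,10),0,.35,(0,255,255),1); im[10:16,4*k]=(0,255,255)
        if k<75: cv2.putText(im,str(y+k),(0,4*k+4),0,.35,(0,255,0),1); im[4*k,22:30]=(0,255,0)
    return im
cv2.imwrite("pics/crops.png",np.vstack([np.hstack([c("scene",315,128),c("scene",215,282)]),np.hstack([c("top",340,165),c("top",160,190)])]))
E
```

```text
(no output)
```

View pics/crops.png

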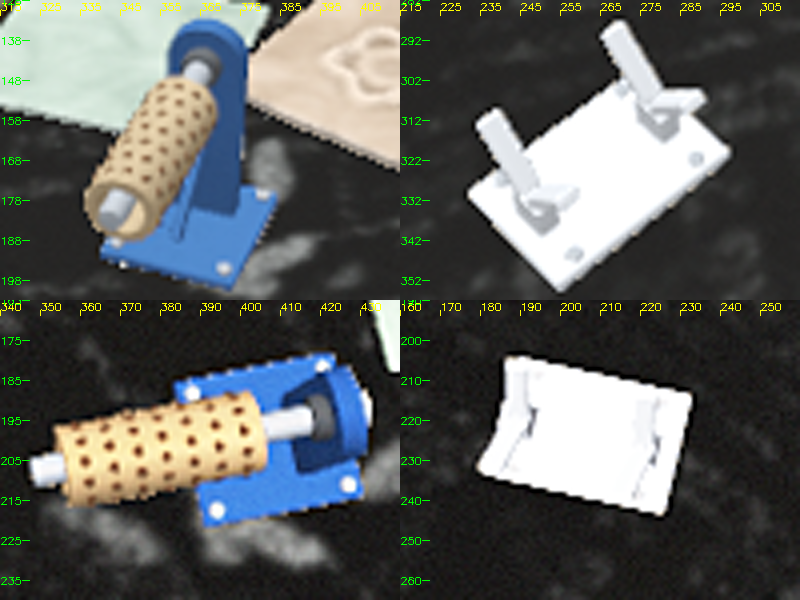

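```bash
cat > h.py <<'E'
import numpy as np,pickle,cv2
d=pickle.load(open("d.pkl","rb"))
def ray(n,p):
    s=d[n];R=np.array(s["R"]);v=R.T@np.linalg.solve(s["K"],[*p,1]);return -R.T@s["t"],v/np.linalg.norm(v)
def plane(n,p,z):
    o,v=ray(n,p);return o+v*(z-o[2])/v[2]
def tri(a,b):
    o1,v1=ray("scene",a);o2,v2=ray("top",b)
    s=np.linalg.lstsq(np.c_[v1,-v2],o2-o1,rcond=None)[0]
    p,q=o1+s[0]*v1,o2+s[1]*v2
    return (p+q)/2,np.linalg.norm(p-q)
def proj(n,X):
    s=d[n];c=s["K"]@(np.array(s["R"])@X+s["t"]);return c[:2]/c[2]
E
python3 - <<'E'
from h import *
np.set_printoptions(precision=4,suppress=True)
for n,a,b in(("tip",(342.3,182.3),(348,207.5)),("shoulder",(365,146),(417.5,195.7)),("sleeveface",(345,180),(355.5,206.3))):
    print(n,*tri(a,b))
for p in((231.8,330),(255,354.8),(298,320.3)):print("sc",plane("scene",p,.01))
for p in((187,204.3),(233,213.3),(226,243.8),(179.5,232.5)):print("top",plane("top",p,.01),plane("top",p,.067))
# rod dir from top at z .14; sleeve edges
for p in((348,207.5),(417.5,195.7)):print("rod",plane("top",p,.14))
for p in((355.5,206.3),(405.5,197.8)):print("slv",plane("top",p,.133))
for n,p in(("pot",(260,135)),("block",(318,235)),("bottle",(452,258))):print(n,plane("top",p,.05))
E
```

```text
tip [ 0.4918 -0.0952  0.1374] 0.0031719671455028168
shoulder [ 0.5197 -0.2631  0.1362] 0.0006858386869490568
sleeveface [ 0.495  -0.1138  0.1306] 0.0032123156485776077
sc [0.5113 0.3254 0.01  ]
sc [0.4315 0.3451 0.01  ]
sc [0.4051 0.2281 0.01  ]
top [0.5159 0.3259 0.01  ] [0.5111 0.3099 0.067 ]
top [0.4907 0.2039 0.01  ] [0.4869 0.1934 0.067 ]
top [0.4103 0.2215 0.01  ] [0.4102 0.2103 0.067 ]
top [0.4415 0.3442 0.01  ] [0.4399 0.3274 0.067 ]
rod [ 0.493  -0.0943  0.14  ]
rod [ 0.5197 -0.2622  0.14  ]
slv [ 0.4962 -0.1129  0.133 ]
slv [ 0.5156 -0.2343  0.133 ]
pot [0.6926 0.1278 0.05  ]
block [ 0.4299 -0.0214  0.05  ]
bottle [ 0.3671 -0.3645  0.05  ]
```

```bash
cat >> h.py <<'E'
from scipy.spatial.transform import Rotation as Rn
def down(yaw):
    return (Rn.from_euler("z",yaw)*Rn.from_euler("x",np.pi)).as_quat()
def wsnap(name):
    from workcell import arm,eyes
    st=arm.observe();s=eyes.snapshot("wrist");s["p"]=st["ee_pos"];s["q"]=st["orientation"]
    pickle.dump(s,open(f"{name}.pkl","wb"));return s
def wray(s,p):
    u=(np.array(p)-s["K"][:2,2])/s["K"][0,0];th=np.linalg.norm(u)
    v=np.r_[u/th*np.sin(th),np.cos(th)]
    M=np.array(s["mount"]);R=Rn.from_quat(s["q"]).as_matrix()
    return s["p"]+R@M[:3,3],R@M[:3,:3]@v
def wplane(s,p,z):
    o,v=wray(s,p);return o+v*(z-o[2])/v[2]
E
python3 - <<'E'
from h import *
from workcell import arm
np.set_printoptions(precision=4,suppress=True)
arm.goto([.506,-.174,.42],down(1.728)); a=wsnap("w1")
arm.goto([.463,.23,.36],down(1.34)); b=wsnap("w2")
arm.move_straight([.463,.32,.36],max_speed=.15); c=wsnap("w3")
print(arm.observe()["time_s"],a["K"],a["mount"],c["p"],c["q"])
cv2.imwrite("pics/w.png",np.vstack([cv2.resize(x["color"],(480,300)) for x in(a,b)]))
cv2.imwrite("pics/w3.png",c["color"])
E
```

```text
4.4417 [[309.7069   0.     319.7753]
 [  0.     309.7069 196.0091]
 [  0.       0.       1.    ]] [[-0.0009 -0.9546 -0.2978  0.0758]
 [ 1.     -0.0009 -0.0001  0.0003]
 [-0.0002 -0.2978  0.9546  0.03  ]
 [ 0.      0.      0.      1.    ]] [0.4631 0.3195 0.3598] [ 0.7838  0.621  -0.0003  0.0002]
```

View pics/w.png

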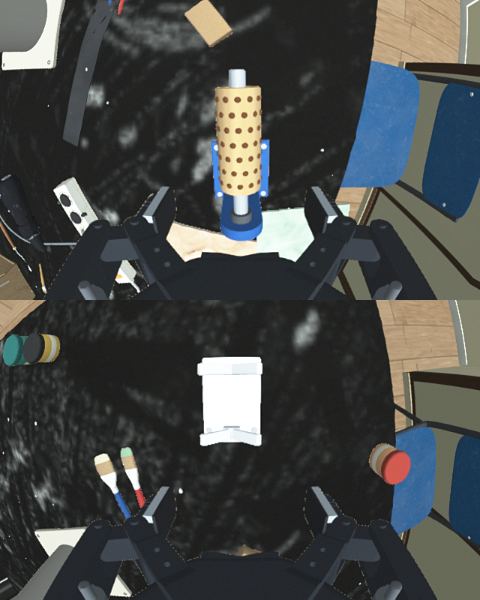

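View pics/w3.png

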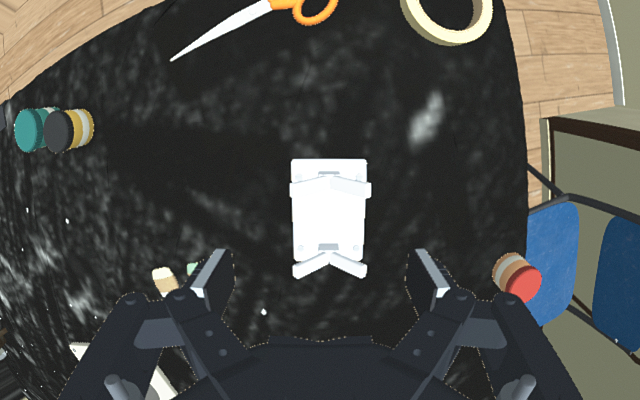

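```bash
python3 - <<'E'
from h import *
def c(n,x,y,w,h,f): 
    im=cv2.resize(pickle.load(open(n+".pkl","rb"))["color"][y:y+h,x:x+w],None,fx=f,fy=f,interpolation=cv2.INTER_CUBIC)
    for k in range(0,w,10):
        cv2.putText(im,str(x+k),(f*k,10),0,.33,(0,0,255),1); im[10:16,f*k]=(0,0,255)
    for k in range(0,h,10):
        cv2.putText(im,str(y+k),(0,f*k+4),0,.33,(0,255,0),1); im[f*k,22:30]=(0,255,0)
    return im
cv2.imwrite("pics/c2.png",np.hstack([c("w1",265,85,110,240,2)[:480],np.vstack([c("w2",255,70,140,60,4)[:240],c("w2",255,160,140,60,4)[:240]])]))
cv2.imwrite("pics/c3.png",c("w3",275,150,110,135,4))
E
```

```text
(no output)
```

View pics/c2.png

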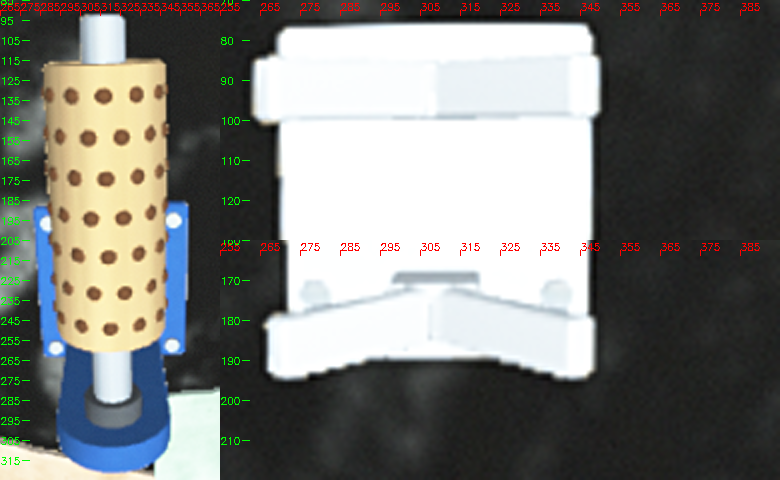

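View pics/c3.png

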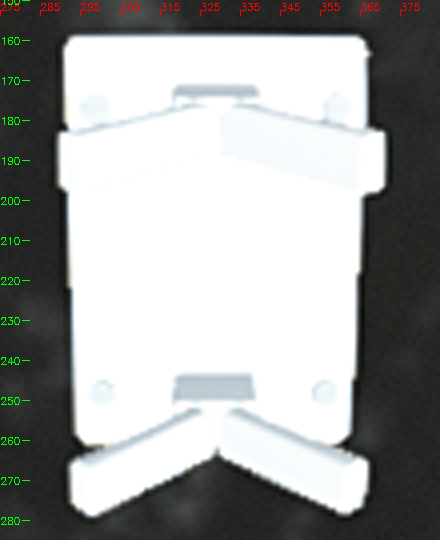

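```bash
python3 - <<'E'
from h import *
np.set_printoptions(precision=4,suppress=True)
w1,w2,w3=[pickle.load(open(f"w{i}.pkl","rb")) for i in(1,2,3)]
P={}
for n,a,b in(("FL",(263.5,92.2),(290,190)),("FR",(349.7,91.8),(371.2,190)),("NL",(267.3,187),(294.4,272.5)),("NR",(348.4,186.6),(365,272))):
    o1,v1=wray(w2,a);o2,v2=wray(w3,b);s=np.linalg.lstsq(np.c_[v1,-v2],o2-o1,rcond=None)[0]
    p,q=o1+s[0]*v1,o2+s[1]*v2;P[n]=(p+q)/2;print(n,P[n],np.linalg.norm(p-q),wplane(w2,a,.063),wplane(w3,b,.063))
for w,ps in((w2,[(263.5,92.2),(349.7,91.8),(267.3,187),(348.4,186.6)]),(w3,[(290,190),(371.2,190),(294.4,272.5),(365,272)])):
    X=np.array([wplane(w,p,.063) for p in ps]);f=X[:2].mean(0);g=X[2:].mean(0);e=f-g
    print("cradle",X.mean(0),np.arctan2(e[1],e[0]),np.linalg.norm(e),np.linalg.norm(X[0]-X[1]),np.linalg.norm(X[2]-X[3]))
for p,z in(((318.5,116),.15),((320.3,258.5),.145),((318.5,116),.133),((320.3,258.5),.133),((316.5,92.5),.14),((321.5,285),.14)):print(wplane(w1,p,z))
E
```

```text
FL [0.4368 0.3237 0.0625] 0.00010747100317169555 [0.4368 0.3236 0.063 ] [0.4369 0.3238 0.063 ]
FR [0.5085 0.3064 0.0611] 2.7958255973291018e-05 [0.5083 0.3063 0.063 ] [0.5083 0.307  0.063 ]
NL [0.4192 0.2422 0.0672] 0.00041783547641639654 [0.418  0.2412 0.063 ] [0.4185 0.2398 0.063 ]
NR [0.4883 0.2256 0.0661] 0.00168392393143947 [0.4893 0.2247 0.063 ] [0.4876 0.2237 0.063 ]
cradle [0.4631 0.274  0.063 ] 1.3444410724412912 0.08420127415105756 0.07357829346123214 0.07314496490266484
cradle [0.4628 0.2736 0.063 ] 1.3411032159260798 0.08592796161806347 0.07333378973673858 0.07097251396374432
[ 0.495  -0.1106  0.15  ]
[ 0.5156 -0.2334  0.145 ]
[ 0.495  -0.1114  0.133 ]
[ 0.5166 -0.24    0.133 ]
[ 0.4905 -0.0925  0.14  ]
[ 0.5217 -0.265   0.14  ]
```

```bash
python3 - <<'E'
from h import *
from workcell import arm
np.set_printoptions(precision=4,suppress=True)
q=down(1.735);c=np.array([.5055,-.173])
arm.goto([*c,.37],q)
print(arm.move_straight([*c,.285],max_speed=.12,stop_force=15))
arm.grasp(40); s=arm.observe();print(s["gripper_width"],s["gripper_force"],s["force"],s["time_s"],s["ee_pos"])
print(arm.move_straight([*c,.292],max_speed=.05,stop_force=15))
s=arm.observe();print(s["force"],s["ft_torque"],s["ee_pos"]);wsnap("w4")
d=np.array([np.cos(1.735),np.sin(1.735)])
print(arm.move_straight([*(c+.06*d),.292],max_speed=.08,stop_force=12))
s=arm.observe();print(s["force"],s["ft_torque"],s["ee_pos"],s["time_s"],s["gripper_width"])
w=wsnap("w5");cv2.imwrite("pics/w5.png",w["color"])
E
```

```text
False
0.0500248722437757 40.95287974923849 [-1.6646  0.9744  5.7739] 7.5333 [ 0.5058 -0.1731  0.2862]
False
[ 0.3436 -0.7397 -1.4074] [ 0.0251  0.0289 -0.0165] [ 0.5056 -0.1731  0.2924]
False
[-1.0416  0.5631 -1.436 ] [-0.0403  0.0165 -0.0529] [ 0.4958 -0.1139  0.2922] 8.775 0.049236627556406336
```

View pics/w5.png

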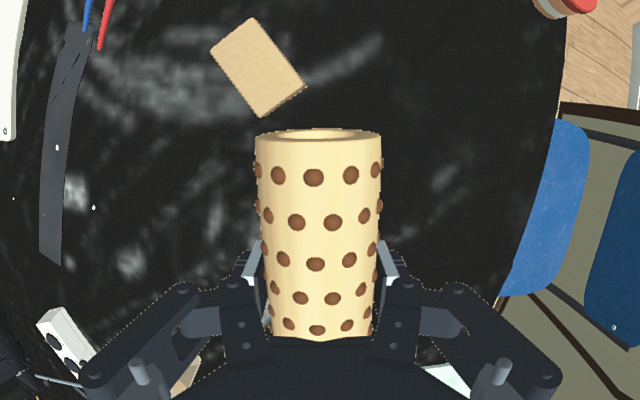

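```bash
python3 - <<'E'
from h import *
from workcell import arm
np.set_printoptions(precision=4,suppress=True)
w=pickle.load(open("w5.pkl","rb"));R=Rn.from_quat(w["q"]).as_matrix()
for p,z in(((319,142),.164),((256,140),.139),((381,137),.139),((319,129.5),.156)):print("toolframe",R.T@(wplane(w,p,z)-w["p"]))
d=np.array([np.cos(1.735),np.sin(1.735)]);c=np.array([.5055,-.173])
print(arm.move_straight([*(c+.20*d),.292],max_speed=.12,stop_force=12))
s=arm.observe();print(s["force"],s["ee_pos"],s["time_s"],s["gripper_width"])
E
```

```text
toolframe [0.0632 0.     0.1281]
toolframe [ 0.0611 -0.0255  0.1531]
toolframe [0.0623 0.0249 0.1531]
toolframe [0.0665 0.     0.1361]
False
[-0.3082  0.2963 -1.9696] [0.4729 0.0238 0.292 ] 10.1417 0.049642747516251806
```

```bash
python3 - <<'E'
from h import *
from workcell import arm
np.set_printoptions(precision=4,suppress=True)
y=1.343;q=down(y);t=np.array([.463,.274])-.002*np.array([np.cos(y),np.sin(y)])
s=arm.observe();arm.move_straight([*s["ee_pos"][:2],.33],max_speed=.12)
arm.goto([*t,.33],q); arm.move_straight([*t,.245],max_speed=.1); arm.hold(.3)
s=arm.observe();print(s["force"],s["ee_pos"],s["gripper_width"])
print(arm.move_straight([*t,.220],max_speed=.02,stop_force=5))
s=arm.observe();print(s["force"],s["ft_torque"],s["ee_pos"],s["time_s"])
w=wsnap("w6");
for n in("scene",):
    from workcell import eyes
    im=eyes.snapshot(n)["color"][250:370,180:340]
cv2.imwrite("pics/f.png",np.vstack([cv2.resize(im,(480,360),interpolation=cv2.INTER_CUBIC),w["color"][60:300,80:560]]))
E
```

```text
[-0.9393 -0.2808 -2.249 ] [0.4627 0.2722 0.2455] 0.04923754560092885
True
[0.3796 0.8232 4.1715] [-0.0171 -0.0576 -0.2212] [0.4625 0.2721 0.2243] 13.8333
```

View pics/f.png

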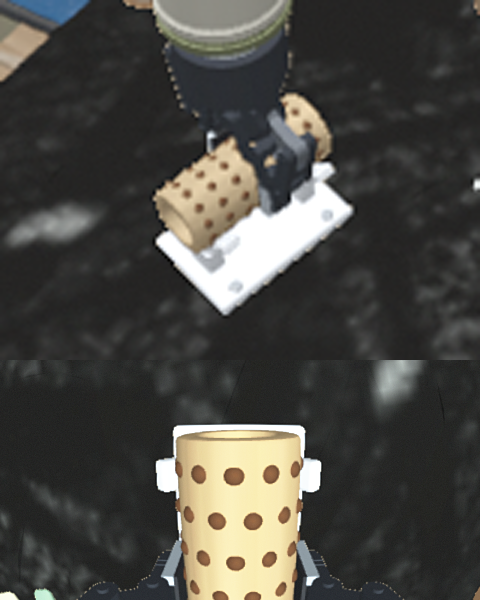

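```bash
python3 - <<'E'
from h import *
from workcell import arm,eyes
np.set_printoptions(precision=4,suppress=True)
s=arm.observe();p=s["ee_pos"]
print(arm.move_straight([p[0],p[1],.2228],max_speed=.02,stop_force=8),arm.observe()["force"])
arm.release();arm.hold(.3);arm.move_straight([p[0],p[1],.36],max_speed=.1);arm.hold(.5)
w=wsnap("w7");s=arm.observe();print(s["time_s"],s["force"],s["gripper_width"])
cv2.imwrite("pics/g.png",cv2.resize(w["color"][90:290,220:420],(600,600),interpolation=cv2.INTER_CUBIC))
E
```

```text
False [-4.9821 -2.5476 13.0715]
17.0083 [-0.2075 -0.3371 -0.5436] 0.085466210581156
```

View pics/g.png

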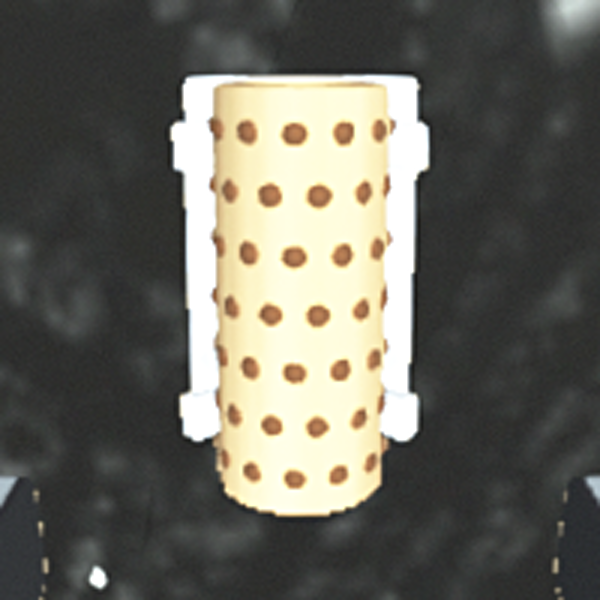

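```bash
python3 - <<'E'
from h import *
from workcell import arm
w=pickle.load(open("w7.pkl","rb"))
a=wplane(w,(320.3,118.5),.095);b=wplane(w,(319.7,261.5),.09)
d=np.array([np.cos(1.343),np.sin(1.343)]);c=np.array([.463,.274])
x=(a[:2]-c)@d,(b[:2]-c)@d;print(a,b,x)
if abs(sum(x)/2)<.012: print(arm.close_job())
E
```

```text
[0.47704972 0.33365293 0.095     ] [0.4486607  0.21374119 0.09      ] (np.float64(0.061284750423000627), np.float64(-0.06194037769622009))
the job is handed in; nothing more can be done
None
```

The sleeve is off the spindle and lying in the cradle, resting in both V supports, about 1 mm off centre along the trough by my last picture. The gripper has let go and is clear, and I handed the job in at about 17 s; the judge's result was not shown.

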